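# Unscrew the centrifuge rotor lid and lay it on the foam pad

### The job

Open the centrifuge rotor: unscrew its lid by the knob (anticlockwise seen from above, regrasping as often as needed) until the thread lets go, never wrenching it off, and lift it clear of the threaded stud. Lay the lid flat, knob up, on the middle of the white foam pad, setting it down gently, let go, and leave the other things on the bench where they are.

Things in the scene. Friction and masses are not known exactly. Their poses are not given: they have to be found in the camera images.
- lid_knob (a point): Loose lid: flat aluminium disc 130 mm across, 7 mm thick, with a round black ribbed knob in its middle, 56 mm across, straight grip from 12 to 47 mm above the lid's flat underside, top at 50 mm. The point is on the knob's axis 29 mm above the underside (99 mm above the bench while screwed home); z points up out of the lid. About 0.22 kg.
- rotor: Dark steel centrifuge rotor, 128 mm across, on a square grey stand 124 mm wide, fixed to the bench; it does not turn. Origin: on its axis at bench height. Its flat deck, on which the lid's underside rests, is 70 mm above the bench.
- stud_top (a point): Top centre of the threaded steel stud (37 mm over the thread) that rises 36 mm from the rotor's deck into the hollow knob. Right-hand thread, 30 mm a turn, 4 mm axial and 2 mm side play. From home the lid comes free after 0.4 to 0.7 turn anticlockwise, unseen and different each time; it rises with turning, stops hard if pulled before, stays where left but for the play; extra turning is harmless.
- foam_pad: White folded foam pad, loose, 106 x 118 mm, 44 mm thick; origin: middle of its underside. The lid lies on its top.
- marker_red: Red marker pen lying on the bench, 137 mm long, 14 mm thick, origin at its underside; a bystander.
- cube_box: Small open white box, 66 x 65 x 49 mm, origin at its underside; a bystander.
- petri_dish: Flat round dish, 91 mm across, 17 mm high, origin at its underside; a bystander.
Not all that is in view belongs to the job. What is shaped like the part that bears lid_knob but turquoise is not meant.

How it is judged:
By the outcome, as a careful person would: the job done as asked, in the order asked, and still so for the second after the job is handed in, with the robot touching nothing.
It also fails if it takes over 61 s, if anything falls off the work surface, if the arm or the gripper's body presses on something with over 40 N, if the wrist force passes 120 N, or if a joint passes its speed limit or range.

### The arm

A 7-joint arm with a two-finger parallel gripper is mounted at the origin on a cart in front of the work surface, level with it; the furniture and walls round the work are solid. World frame = base frame: x ahead of the robot, y to its left, z up, the work surface at z = 0. Lengths are in m, angles in rad, forces in N, time in s.
With the tool pointing down it reaches from about 0.425 to 0.925 m from the base axis. Payload 6.8 kg.
Tool frame: the origin (TCP) lies at the very end of the fingers, on their centre line; the grasp point (between the pads) lies hold_point_z behind it (hold_point_z is the distance from the TCP to the grasp point, in m); z points along the fingers, y is the direction in which the jaws open and shut (so a half turn about z gives the same grasp; the last joint's range is limited). The gripper opens to 88 mm and grips with 3 to 60 N. Pads are 20 mm wide; open, the fingers measure 115 mm over their backs; the gripper's body (75 mm by 178 mm) begins 61 mm behind the grasp point.
Start: joints at [-1.34, 0.477, 0.022, 1.555, -0.011, 1.109, -0.083], TCP at [0.224, 0.637, 0.223] pointing down, gripper open.
Joint ranges: [-2.96, 2.96], [-0.34, 2.1], [-1.41, 1.46], [0.24, 2.44], [-1.37, 4.51], [0.17, 1.92], [-2.96, 2.96]. Speed limits (rad/s): [2.39, 2.39, 3.14, 3.14, 3.14, 3.14, 3.14].

### API

Orientations are given as [roll, pitch, yaw] about the fixed x, y, z axes, in that order (R = Rz(yaw) Ry(pitch) Rx(roll)).
In Python, from workcell import * gives the robot as it stands. The module is installed in compiled form; this text tells all that it offers.
- The arm moves only by the shell command python3 -m crank 'ROWS'. ROWS is JSON, a list of rows, each a list of 3 entries, a list of its own where there are three numbers: the shift along the world's x, y, z in m, then the turn, a rotation vector about the world's x, y, z in degrees, then the opening, from 0 (shut) to 1 (fully open). In form: [[[dx, dy, dz], [wx, wy, wz], gripper], ...]. A call has 1 to 5 rows; each row shifts and turns the commanded pose from where the row before left it; what a row does not reach is not made up. A row lasts 1/8 s, in which the tool goes at most 62.5 mm and 10.7 degrees, less where a joint would pass 70% of its speed; a pose out of reach is approached as far as the arm can. A call with a gripper value outside its range is refused whole. The fingers move at their own pace and stop on an object; the grip force is fixed at half the most. Time passes only in rows, so rows that do not move let the fingers close. It gives the time, the measured TCP pose, the force and the opening at its end, in the units of the state.
- sense(): the state, without advancing time (a new reading comes with each control period).
- read_camera(name): name is "scene" or "top" or "wrist"; returns a dict with "color" (480x640x3 uint8, blue, green, red), "camera_matrix" (3x3 intrinsics, pixels), "rvec" (rotation vector, rad) and "tvec" (3), from world to camera coordinates, as OpenCV has them. Camera axes: x right, y down, z forward; pixel columns grow to the right and rows downward; lengths in m; the calibration is good to about 2 mm. A picture is of the moment at which its call begins. There is no depth.
- close_job(): hands the job in, once; it reports no verdict.
The state is a dict: "time": time; "joints": joint angles; "qvel": joint speeds; "effort": joint torques, N m; "tool_pos": TCP position; "orientation": TCP orientation; "contact_force": force on the tool from outside, world axes, zero at the start; "wrist_torque": the same for the moment, N m; "finger_gap": opening from 0.0 (shut) to 1.0 (fully open).
Only numpy, scipy, OpenCV 4.12 (cv2) and the standard library are available. Lean on these libraries where they do the work, as an engineer would, in place of code of your own. Each camera call takes 0.05 s, during which the arm holds its last target. There are 200 camera calls.

## Working session

There is one attempt and no reset: what is moved stays moved. The work goes in short steps, Python scripts to look and compute and a shell command to move; the robot and the scene stay as the last step left them, time stands still between calls to the robot, and variables do not carry over. Pictures are saved under pics/ and viewed, about 8 in all and at most 12, crops included, and the job is handed in when it is done.

```bash
mkdir -p pics
cat > h.py <<'E'
from workcell import *
import cv2, numpy as np
def cam(n):
    c=read_camera(n); R,_=cv2.Rodrigues(np.array(c["rvec"],float)); return c["color"],np.array(c["camera_matrix"]),R,np.array(c["tvec"],float).reshape(3)
def ray(K,R,t,u,v,z):
    d=R.T@np.linalg.solve(K,[u,v,1.]); o=-R.T@t; return o+d*(z-o[2])/d[2]
def proj(K,R,t,p):
    q=K@(R@np.array(p)+t); return q[:2]/q[2]
E
python3 - <<'E'
from h import *
print(sense())
for n in("top","scene"):
    c=cam(n); cv2.imwrite(f"pics/{n}0.png",c[0]); print(n,-c[2].T@c[3],c[1][0,0],proj(*c[1:],[.6,0,0]),proj(*c[1:],[.7,0,0]),proj(*c[1:],[.6,.1,0]))
E
```

```text
{'time': 0.0, 'joints': array([-1.34008589,  0.47775709,  0.02238412,  1.55644903, -0.01149495,
        1.10932148, -0.08308497]), 'qvel': array([ 8.69580614e-05,  3.35020820e-04, -7.55270341e-04,  7.30348092e-04,
        1.73409251e-03, -1.92254064e-04,  4.96510096e-04]), 'effort': array([ 3.82762801e-04, -5.82859468e+01,  1.53438795e+00, -2.72595459e+01,
       -5.44140267e-02,  1.69966189e-02,  1.57954482e-04]), 'tool_pos': array([0.22418684, 0.63603591, 0.22171247]), 'orientation': array([-3.13979335e+00,  1.57916084e-04,  2.80278183e+00]), 'contact_force': array([ 0.65631894, -0.16758699, -0.50399537]), 'wrist_torque': array([ 0.00127153, -0.03349063, -0.03218126]), 'finger_gap': 0.9981864275581299}
top [0.40096278 0.13300499 0.93503139] 442.05818833706707 [368.84219115 240.47588812] [368.47012846 196.24672706] [322.79477439 239.60703112]
scene [-0.04882275 -0.48474935  1.13133162] 582.8584659474936 [367.33544362 284.57990601] [395.52117751 261.96300828] [337.79257077 259.90356394]
```

View pics/top0.png

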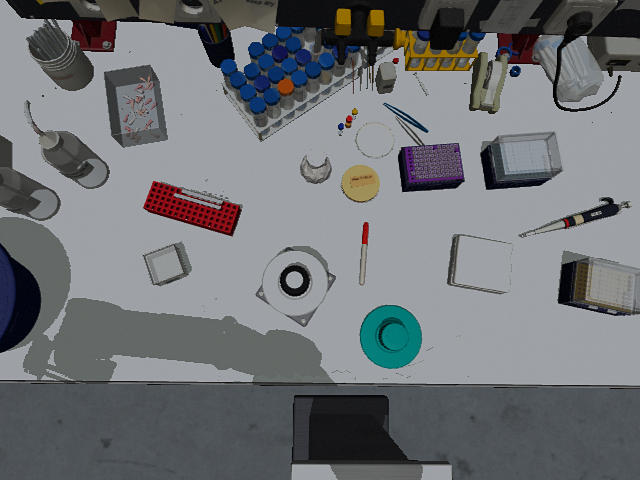

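View pics/scene0.png

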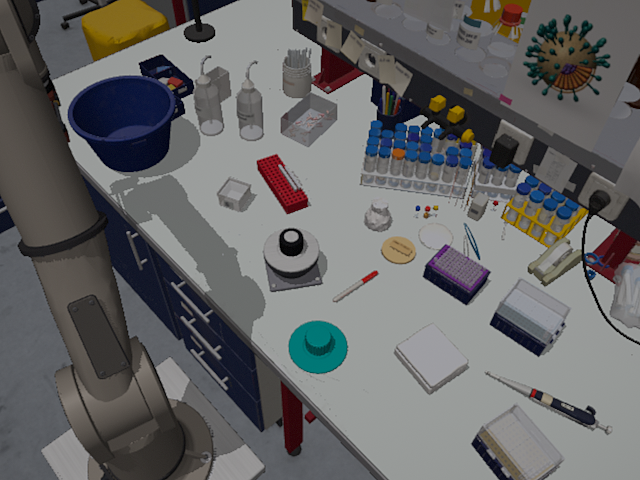

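The top view shows two candidates. The black knob on the silver lid is at (295,280), and a turquoise look-alike is at (392,336). The black/aluminium one fits the description because it sits on the rotor's square stand. The pad is at (481,263), the marker at (364,253), and the box at (167,264). I'll measure these and confirm with a crop.

Run:
```python
from h import *
im,K,R,t=cam("top"); si,sK,sR,st=cam("scene")
def blob(im,mask,x0,y0,x1,y1):
    m=np.zeros(mask.shape,np.uint8); m[y0:y1,x0:x1]=mask[y0:y1,x0:x1]*255
    c=max(cv2.findContours(m,0,2)[0],key=cv2.contourArea); return c
g=cv2.cvtColor(im,6)
c=blob(im,g<70,270,255,320,305); (u,v),r=cv2.minEnclosingCircle(c); print("knob top px",u,v,r,"world",ray(K,R,t,u,v,.12), "r mm",r/442*815)
g2=cv2.cvtColor(si,6)
c=blob(si,g2<70,270,222,312,258); (us,vs),r=cv2.minEnclosingCircle(c); print("scene",us,vs,r,ray(sK,sR,st,us,vs,.1))
# triangulate (approx)
P=K@np.c_[R,t]; Q=sK@np.c_[sR,st]; X=cv2.triangulatePoints(P,Q,np.array([[u],[v]]),np.array([[us],[vs]])); print("tri",(X[:3]/X[3]).ravel())
# pad
for T in (225,235,240):
  m=(g>T)
  c=blob(im,m,440,225,520,300); b=cv2.minAreaRect(c); print(T,b)
print("g around pad",g[263,440:530:4],g[225:300:4,481])
a=cv2.resize(im[230:330,240:340],None,fx=4,fy=4); b=cv2.resize(im[220:320,430:530],None,fx=4,fy=4)
cv2.imwrite("pics/crop.png",np.hstack([a,b]))
```

```text
knob top px 294.5 280.3888854980469 15.61209774017334 world [0.49637839 0.15570591 0.12      ] r mm 28.78701280145084
scene 291.5 241.8478240966797 14.022262573242188 [0.50097682 0.15686733 0.1       ]
tri [0.49922193 0.1556565  0.10240671]Traceback (most recent call last):
  File "<stdin>", line 15, in <module>
  File "<stdin>", line 5, in blob
ValueError: max() iterable argument is empty
```

Run:
```python
from h import *
im,K,R,t=cam("top")
g=cv2.cvtColor(im,6)
print("row",g[263,440:530:3]); print("col",g[225:300:3,481])
e=cv2.Canny(g[225:305,440:525],30,90)
c=np.vstack(cv2.findContours(e,0,2)[0]); h=cv2.convexHull(c); b=cv2.minAreaRect(h); print(b)
u,v=np.array(b[0])+[440,225]
print("pad", ray(K,R,t,u,v,.044))
q=cv2.boxPoints(b)+[440,225]; w=np.array([ray(K,R,t,*x,.044) for x in q]); print(w, np.linalg.norm(np.diff(w,axis=0),axis=1))
a=cv2.resize(im[230:330,240:340],None,fx=4,fy=4); b=cv2.resize(im[220:320,430:530],None,fx=4,fy=4)
for x in q: cv2.circle(b,tuple(int(i) for i in (x-[430,220])*4+2),3,(0,0,255),-1)
cv2.imwrite("pics/crop.png",np.hstack([a,b]))
```

```text
row [161 161 162  83  68  63 161 161 160 159 160 159 162 160 161 161 160 162
 160 161 163 161 162 161 159 161 162 161 161 161]
col [161 161 159 160 167 162 160 160 161 159 161 159 162 162 160 161 159 161
 160 159 161  73 160 160 160]
((44.53757095336914, 34.00578308105469), (71.3148193359375, 65.38459777832031), 8.746162414550781)
pad [ 0.55606552 -0.23376163  0.044     ]
[[ 0.49894813 -0.14748606  0.044     ]
 [ 0.63528641 -0.17409309  0.044     ]
 [ 0.61489162 -0.3226182   0.044     ]
 [ 0.47906051 -0.2917612   0.044     ]] [0.13891026 0.14991884 0.13929194]
```

View pics/crop.png

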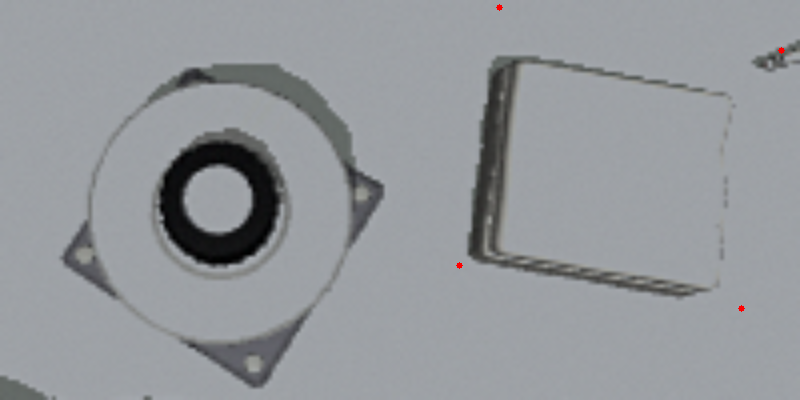

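The crop confirms the target: a black knob on a bare aluminium lid, with the square stand below it. The pad's top corners in the full image are about (459,235), (513,244), (509.5,293) and (454,283). I'll start the approach while winding the wrist clockwise, to see which way joint 7 runs.

```bash
python3 - <<'E'
from h import *
import workcell; print([n for n in dir(workcell) if n[0]!='_'], getattr(workcell,'hold_point_z',None))
im,K,R,t=cam("top")
w=np.array([ray(K,R,t,*x,.044) for x in [(459,235.2),(513.2,244),(509.5,292.7),(454.2,282.7)]]); print("pad",w.mean(0),np.linalg.norm(w-np.roll(w,1,0),axis=1))
print("lid c", ray(K,R,t,295.2,283.2,.077),"knob",ray(K,R,t,294.6,280.4,.12))
E
python3 -m crank '[[[0.03,-0.053,0],[0,0,-10],1],[[0.03,-0.053,0],[0,0,-10],1],[[0.03,-0.053,0],[0,0,-10],1],[[0.03,-0.053,0],[0,0,-10],1],[[0.03,-0.053,0],[0,0,-10],1]]'
python3 -c "
from workcell import *;s=sense();print(s['joints'],s['orientation'])"
```

```text
['PlanningError', 'close_job', 'hold_point_z', 'read_camera', 'sense'] 0.0187
pad [ 0.54684881 -0.23209761  0.044     ] [0.10075891 0.11467517 0.1028686  0.11474676]
lid c [0.4959465  0.15541614 0.077     ] knob [0.49636075 0.1555208  0.12      ]
time: 0.92
tool_pos: [0.3752, 0.3699, 0.2229]
orientation: [3.141, -0.001, 1.924]
contact_force: [1.1, 0.4, 0.1]
finger_gap: 1.002
[-1.13182033  0.23350273  0.27719385  1.92370189 -0.07584943  0.99353434
 -0.46682585] [ 3.14099765e+00 -5.34635933e-04  1.92435492e+00]
```

Joint 7 rises with anticlockwise yaw. I'll wind it to about -2.6, so one grasp can turn about 290°.

```bash
python3 -m crank '[[[0.024,-0.043,0],[0,0,-10],1],[[0.024,-0.043,0],[0,0,-10],1],[[0.024,-0.043,0],[0,0,-10],1],[[0.024,-0.043,0],[0,0,-10],1],[[0.025,-0.042,0],[0,0,-10],1]]'
python3 -m crank '[[[0,0,0],[0,0,-10],1],[[0,0,0],[0,0,-10],1],[[0,0,0],[0,0,-10],1],[[0,0,0],[0,0,-10],1],[[0,0,0],[0,0,-10],1]]'
python3 -m crank '[[[0,0,0],[0,0,-10],1],[[0,0,0],[0,0,-10],1],[[0,0,0],[0,0,-10],1],[[0,0,0],[0,0,-10],1],[[0,0,0],[0,0,-10],1]]'
python3 - <<'E'
from h import *
s=sense();print(s['joints'],s['orientation'],s['tool_pos'])
im,K,R,t=cam("wrist"); print(-R.T@t, proj(K,R,t,[.4965,.1555,.12]),proj(K,R,t,[.4965,.1555,.077]))
for a in(0,1): pass
cv2.imwrite("pics/w1.png",im)
E
```

```text
time: 1.55
tool_pos: [0.4959, 0.1563, 0.223]
orientation: [3.141, -0.001, 1.052]
contact_force: [-0.2, 1.0, -0.4]
finger_gap: 0.998
time: 2.17
tool_pos: [0.4953, 0.1577, 0.2227]
orientation: [-3.141, -0.0, 0.179]
contact_force: [-0.6, 0.0, 0.4]
finger_gap: 0.997
time: 2.8
tool_pos: [0.4953, 0.1578, 0.2228]
orientation: [-3.141, 0.0, -0.693]
contact_force: [-0.1, 0.1, -0.2]
finger_gap: 1.002
[-1.1630553   0.2996296   0.90115135  1.96567265 -0.27822351  1.00421796
 -2.39637299] [-3.14129392e+00  1.82035789e-04 -6.93476206e-01] [0.49527559 0.15775375 0.22275404]
[0.56069924 0.10421372 0.38476759] [320.21448974 234.13832704] [319.9281271  218.85485959]
```

View pics/w1.png

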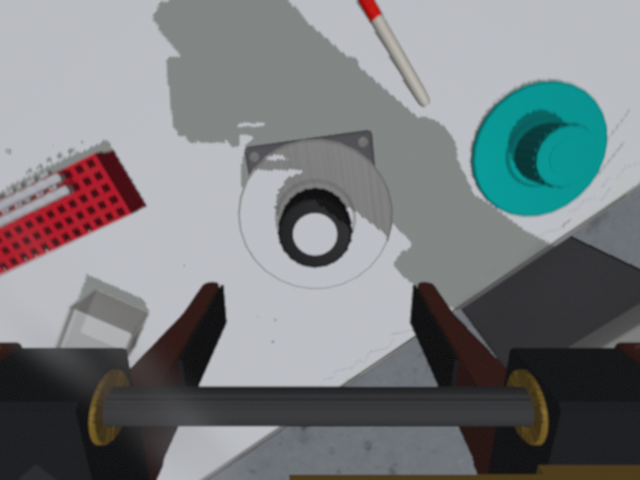

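The wrist view shows the knob top at about (315,233) and the lid's rim centred near (316,214). Both are about 5 px from where I predicted, so I'll refine the position.

Run:
```python
from h import *
im,K,R,t=cam("wrist"); g=cv2.cvtColor(im,6)
m=np.zeros_like(g); m[175:275,270:365]=(g[175:275,270:365]<60)*255
c=max(cv2.findContours(m,0,2)[0],key=cv2.contourArea); print("ring",cv2.minEnclosingCircle(c),cv2.fitEllipse(c))
m2=np.zeros_like(g); m2[205:260,290:340]=(g[205:260,290:340]>90)*255
c=max(cv2.findContours(m2,0,2)[0],key=cv2.contourArea); (u,v),r=cv2.minEnclosingCircle(c); print(u,v,r,"topface",ray(K,R,t,u,v,.12))
print("lid",ray(K,R,t,315.5,214,.077))
```

```text
ring ((314.5, 226.86000061035156), 38.595821380615234) ((314.578857421875, 227.41481018066406), (70.8008041381836, 76.6781997680664), 1.026945948600769)
314.53009033203125 233.83082580566406 22.8535213470459 topface [0.49927736 0.15850847 0.12      ]
lid [0.50198557 0.15562584 0.077     ]
```

The two cameras average to a knob axis at (0.498, 0.157). I'll descend to TCP z of about 0.083 and close.

```bash
python3 -m crank '[[[0.0025,-0.001,-0.04],[0,0,0],1],[[0,0,-0.04],[0,0,0],1],[[0,0,-0.03],[0,0,0],1],[[0,0,-0.015],[0,0,0],1],[[0,0,-0.01],[0,0,0],1]]'
python3 -m crank '[[[0,0,-0.004],[0,0,0],1],[[0,0,0],[0,0,0],0.6],[[0,0,0],[0,0,0],0.6],[[0,0,0],[0,0,0],0],[[0,0,0],[0,0,0],0]]'
python3 -m crank '[[[0,0,0],[0,0,0],0],[[0,0,0],[0,0,0],0],[[0,0,0],[0,0,0],0]]'
```

```text
time: 3.52
tool_pos: [0.4981, 0.1567, 0.0874]
orientation: [-3.141, -0.0, -0.686]
contact_force: [0.2, -0.1, -0.3]
finger_gap: 0.997
time: 4.15
tool_pos: [0.4984, 0.1571, 0.0841]
orientation: [-3.14, -0.0, -0.688]
contact_force: [1.3, 0.7, 1.9]
finger_gap: 0.644
time: 4.53
tool_pos: [0.4984, 0.1571, 0.0841]
orientation: [-3.14, -0.0, -0.688]
contact_force: [1.0, 2.9, 5.8]
finger_gap: 0.643
```

The gap is 56.6 mm, which matches the knob. Now I'll unscrew, rising 0.83 mm per 10°.

```bash
python3 -m crank '[[[0,0,0.0004],[0,0,5],0],[[0,0,0.0004],[0,0,5],0],[[0,0,0.0008],[0,0,10],0],[[0,0,0.0008],[0,0,10],0],[[0,0,0.0008],[0,0,10],0]]'
python3 -c "
from workcell import *;s=sense();print(s['joints'],s['wrist_torque'],s['tool_pos'])"
```

```text
time: 5.15
tool_pos: [0.4971, 0.1566, 0.0863]
orientation: [3.141, 0.001, 0.016]
contact_force: [0.1, 0.1, -2.2]
finger_gap: 0.644
[-0.85437006  0.45690509  0.54215385  2.06552037 -0.35613694  0.710848
 -1.63817695] [ 0.28091879  0.01879384 -0.00151068] [0.49706605 0.1565659  0.08629055]
```

```bash
python3 -m crank '[[[0,0,0.0008],[0,0,10],0],[[0,0,0.0008],[0,0,10],0],[[0,0,0.0008],[0,0,10],0],[[0,0,0.0009],[0,0,10],0],[[0,0,0.0009],[0,0,10],0]]'
python3 -m crank '[[[0,0,0.0008],[0,0,10],0],[[0,0,0.0008],[0,0,10],0],[[0,0,0.0008],[0,0,10],0],[[0,0,0.0009],[0,0,10],0],[[0,0,0.0009],[0,0,10],0]]'
python3 -c "
from workcell import *;s=sense();print(s['joints'],s['wrist_torque'],s['tool_pos'])"
```

```text
time: 5.78
tool_pos: [0.4974, 0.156, 0.0905]
orientation: [3.142, 0.001, 0.888]
contact_force: [1.1, -0.1, -2.5]
finger_gap: 0.642
time: 6.4
tool_pos: [0.4984, 0.1557, 0.0949]
orientation: [3.141, 0.001, 1.761]
contact_force: [4.1, -0.2, -3.0]
finger_gap: 0.644
[-0.50653699  0.39525398  0.10237638  2.0373887  -0.05851416  0.7110622
 -0.17787553] [-0.10237003 -0.8207899   0.02182317] [0.49838464 0.15571894 0.09485991]
```

```bash
python3 -m crank '[[[0,0,0.0008],[0,0,10],0],[[0,0,0.0008],[0,0,10],0],[[0,0,0.0008],[0,0,10],0],[[0,0,0.0009],[0,0,10],0],[[0,0,0.0009],[0,0,10],0]]'
python3 -m crank '[[[0,0,0.0008],[0,0,10],0],[[0,0,0.0008],[0,0,10],0],[[0,0,0.0008],[0,0,10],0],[[0,0,0.0009],[0,0,10],0],[[0,0,0.0009],[0,0,10],0]]'
python3 - <<'E'
from h import *
s=sense();print(s['joints'],s['wrist_torque'],s['tool_pos'],s['contact_force'])
c=cam("scene")[0]; cv2.imwrite("pics/s1.png",cv2.resize(c[190:310,220:380],None,fx=4,fy=4))
E
```

```text
time: 7.02
tool_pos: [0.4987, 0.1568, 0.0993]
orientation: [3.14, 0.001, 2.634]
contact_force: [3.9, 2.0, -2.2]
finger_gap: 0.644
time: 7.65
tool_pos: [0.4971, 0.156, 0.1029]
orientation: [-3.141, -0.002, -2.776]
contact_force: [0.3, 1.1, -1.6]
finger_gap: 0.641
[-0.17410528  0.39985223 -0.30527709  2.01026316  0.17131373  0.75722224
  1.35402122] [ 0.15300261 -0.24772066  0.00593825] [0.49710729 0.15604127 0.10285259] [ 0.2952074   1.10756106 -1.56713743]
```

View pics/s1.png

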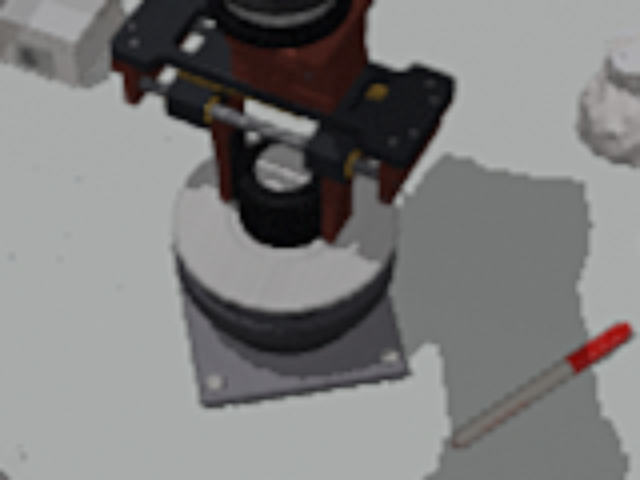

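The lid stays level in the jaws and rises with them, and the force is roughly its own weight. Another 50° brings the total past 0.7 turn.

```bash
python3 -m crank '[[[0,0,0.0008],[0,0,10],0],[[0,0,0.0008],[0,0,10],0],[[0,0,0.0008],[0,0,10],0],[[0,0,0.0009],[0,0,10],0],[[0,0,0.0009],[0,0,10],0]]'
python3 -m crank '[[[0,0,0.001],[0,0,0],0],[[0,0,0.001],[0,0,0],0],[[0,0,0.001],[0,0,0],0]]'
python3 -c "
from workcell import *;s=sense();print(s['joints'],s['wrist_torque'])"
```

```text
time: 8.32
tool_pos: [0.4974, 0.1557, 0.1071]
orientation: [3.141, -0.001, -1.907]
contact_force: [1.7, -0.9, -1.5]
finger_gap: 0.641
time: 8.7
tool_pos: [0.4975, 0.1563, 0.1107]
orientation: [3.141, -0.001, -1.912]
contact_force: [0.0, 0.2, -1.9]
finger_gap: 0.644
[-0.01325935  0.41652744 -0.50436839  1.99386467  0.27680812  0.79860139
  2.12374646] [ 0.0497607   0.01456673 -0.01572929]
```

```bash
python3 -m crank '[[[0,0,0.002],[0,0,0],0],[[0,0,0.002],[0,0,0],0],[[0,0,0.002],[0,0,0],0]]'
```

```text
time: 9.07
tool_pos: [0.4978, 0.1567, 0.1171]
orientation: [-3.142, -0.0, -1.91]
contact_force: [0.8, 0.0, -1.5]
finger_gap: 0.642
```

It came free: 33 mm of rise with only the lid's weight on the wrist. I'll lift it clear and check from the scene camera.

```bash
python3 -m crank '[[[0,0,0.008],[0,0,0],0],[[0,0,0.015],[0,0,0],0],[[0,0,0.02],[0,0,0],0],[[0,0,0.02],[0,0,0],0],[[0,0,0.02],[0,0,0],0]]'
python3 - <<'E'
from h import *
s=sense();print(s['joints'],s['tool_pos'],s['contact_force'])
c=cam("scene")[0]; cv2.imwrite("pics/s2.png",cv2.resize(c[170:410,220:480],None,fx=2.5,fy=2.5))
im,K,R,t=cam("wrist"); cv2.imwrite("pics/w2.png",im)
E
```

```text
time: 9.7
tool_pos: [0.498, 0.1568, 0.2016]
orientation: [-3.141, 0.001, -1.91]
contact_force: [-0.1, 1.1, -2.1]
finger_gap: 0.64
[ 0.03378738  0.29761721 -0.54560852  1.91248516  0.18454358  0.97960196
  2.20719026] [0.49797485 0.1568044  0.20164684] [-0.10043374  1.05779958 -2.08202047]
```

View pics/s2.png

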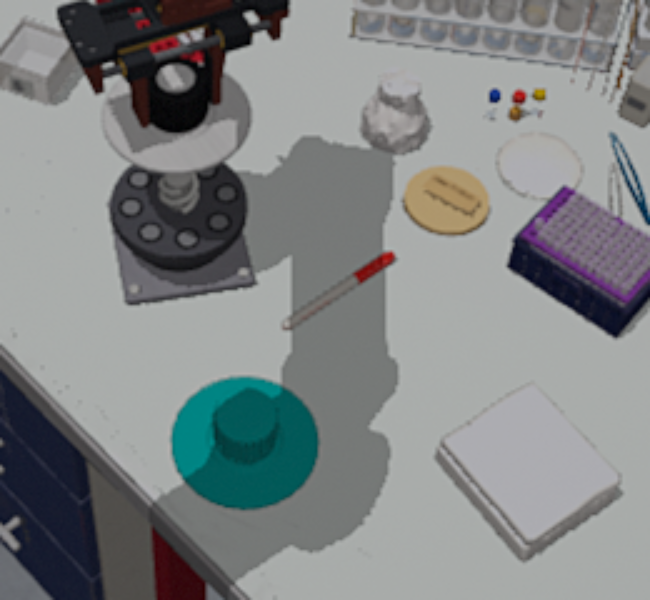

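The lid is clear of the stud and level, and the bystanders haven't moved. The pad's top corners in the full scene image are about (432,324), (468,361), (430,388) and (396,347). I'll cross-check the pad with these and start moving, turning back clockwise to keep joint 7 in range.

```bash
python3 -m crank '[[[0.006,-0.045,0],[0,0,-8],0],[[0.006,-0.045,0],[0,0,-10],0],[[0.006,-0.045,0],[0,0,-10],0],[[0.006,-0.045,0],[0,0,-10],0],[[0.006,-0.045,0],[0,0,-10],0]]'
python3 - <<'E'
from h import *
im,K,R,t=cam("scene")
w=np.array([ray(K,R,t,*x,.044) for x in [(432.4,324),(468,361.2),(430.4,388),(396.4,347.2)]]); print("pad",w.mean(0),np.linalg.norm(w-np.roll(w,1,0),axis=1))
E
```

```text
time: 10.42
tool_pos: [0.5276, -0.0698, 0.1997]
orientation: [3.141, -0.0, -2.753]
contact_force: [-0.1, 0.0, -1.5]
finger_gap: 0.639
pad [ 0.54491792 -0.23339833  0.044     ] [0.10135692 0.1090491  0.10503277 0.11003058]
```

The two views agree on a pad centre of about (0.546, -0.233).

```bash
python3 -m crank '[[[0.004,-0.04,0],[0,0,-5],0],[[0.004,-0.04,0],[0,0,-5],0],[[0.004,-0.04,0],[0,0,0],0],[[0.004,-0.03,0],[0,0,0],0],[[0.002,-0.013,0],[0,0,0],0]]'
python3 -m crank '[[[0,0,-0.03],[0,0,0],0],[[0,0,-0.03],[0,0,0],0],[[0,0,-0.025],[0,0,0],0],[[0,0,-0.015],[0,0,0],0],[[0,0,-0.008],[0,0,0],0]]'
python3 - <<'E'
from h import *
s=sense();print(s['joints'],s['tool_pos'],s['orientation'],s['contact_force'])
c=cam("scene")[0]; d=cam("top")[0]
cv2.imwrite("pics/p1.png",np.hstack([cv2.resize(c[270:410,360:500],(400,400)),cv2.resize(d[200:320,420:540],(400,400))]))
E
```

```text
time: 11.1
tool_pos: [0.5454, -0.233, 0.1994]
orientation: [-3.142, -0.001, -2.924]
contact_force: [1.0, -0.0, -2.2]
finger_gap: 0.638
time: 11.72
tool_pos: [0.5459, -0.2306, 0.0913]
orientation: [3.141, -0.0, -2.921]
contact_force: [0.2, 0.4, -1.4]
finger_gap: 0.64
[ 0.42481192  0.5024722  -0.16980798  1.85804481  0.1140736   0.79112176
  1.98667053] [ 0.54585029 -0.23055888  0.09126434] [ 3.14087517e+00 -3.99500586e-04 -2.92094846e+00] [ 0.22451554  0.37234656 -1.44036946]
```

View pics/p1.png

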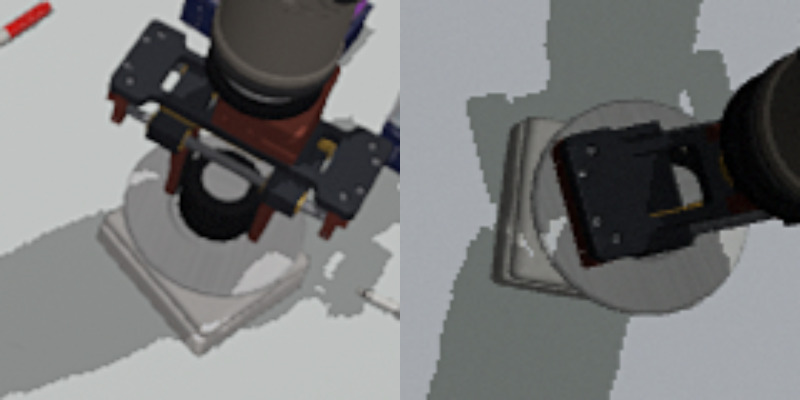

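The lid is over the pad and still level. In the top view its centre comes out at about (0.544, -0.2305), 2–3 mm from the pad centre. I'll trim that and lower gently.

```bash
python3 -m crank '[[[0.001,-0.002,-0.008],[0,0,0],0],[[0,0,-0.008],[0,0,0],0],[[0,0,-0.005],[0,0,0],0],[[0,0,-0.003],[0,0,0],0],[[0,0,-0.002],[0,0,0],0]]'
python3 -m crank '[[[0,0,-0.001],[0,0,0],0],[[0,0,-0.001],[0,0,0],0]]'
```

```text
time: 12.45
tool_pos: [0.5469, -0.2333, 0.0657]
orientation: [3.142, 0.0, -2.922]
contact_force: [0.0, -0.3, -0.6]
finger_gap: 0.643
time: 12.7
tool_pos: [0.547, -0.2334, 0.064]
orientation: [-3.141, 0.0, -2.922]
contact_force: [-0.5, 0.5, -1.7]
finger_gap: 0.644
```

```bash
for i in 1 2; do python3 -m crank '[[[0,0,-0.001],[0,0,0],0],[[0,0,-0.001],[0,0,0],0]]' | grep -E "pos|force"; done
```

```text
tool_pos: [0.5469, -0.2334, 0.0619]
contact_force: [0.8, -0.3, -1.0]
tool_pos: [0.5468, -0.2333, 0.0598]
contact_force: [1.0, 0.2, -0.6]
```

```bash
for i in 1 2; do python3 -m crank '[[[0,0,-0.001],[0,0,0],0],[[0,0,0],[0,0,0],0]]' | grep -E "pos|force"; done
```

```text
tool_pos: [0.5468, -0.2333, 0.0588]
contact_force: [0.1, -0.2, -2.0]
tool_pos: [0.5469, -0.2334, 0.0585]
contact_force: [-1.9, 1.8, 5.6]
```

It has touched down at the expected height (0.0585) with about +6 N. I'll release and retreat straight up.

```bash
python3 -m crank '[[[0,0,0],[0,0,0],0.75],[[0,0,0],[0,0,0],0.85],[[0,0,0],[0,0,0],1],[[0,0,0],[0,0,0],1]]'
python3 -m crank '[[[0,0,0.01],[0,0,0],1],[[0,0,0.02],[0,0,0],1],[[0,0,0.04],[0,0,0],1],[[0,0,0.05],[0,0,0],1],[[0,0,0.05],[0,0,0],1]]'
python3 -m crank '[[[0,0.06,0.02],[0,0,0],1],[[0,0.06,0.02],[0,0,0],1],[[0,0.06,0],[0,0,0],1],[[0,0.06,0],[0,0,0],1],[[0,0,0],[0,0,0],1]]'
python3 - <<'E'
from h import *
c=cam("scene")[0]; d,K,R,t=cam("top"); cv2.imwrite("pics/f.png",np.hstack([cv2.resize(c[270:410,360:500],(400,400)),cv2.resize(d[200:320,420:540],(400,400))]))
cv2.imwrite("pics/ftop.png",d)
g=cv2.cvtColor(d,6); m=np.zeros_like(g); m[240:290,465:520]=(g[240:290,465:520]<60)*255
k=max(cv2.findContours(m,0,2)[0],key=cv2.contourArea); (u,v),r=cv2.minEnclosingCircle(k); print("knob",u,v,r,ray(K,R,t,u,v,.094))
E
```

```text
time: 14.2
tool_pos: [0.5468, -0.2334, 0.0578]
orientation: [3.142, -0.0, -2.922]
contact_force: [0.1, 0.3, 0.1]
finger_gap: 0.992
time: 14.82
tool_pos: [0.5467, -0.2333, 0.2301]
orientation: [-3.141, 0.0, -2.922]
contact_force: [-0.2, -0.5, -0.2]
finger_gap: 0.999
time: 15.45
tool_pos: [0.5465, 0.0114, 0.2685]
orientation: [3.14, 0.002, -2.912]
contact_force: [-0.0, -2.1, -0.1]
finger_gap: 1.0
knob 478.5 264.5 27.97330093383789 [ 0.53629251 -0.20064194  0.094     ]
```

View pics/f.png

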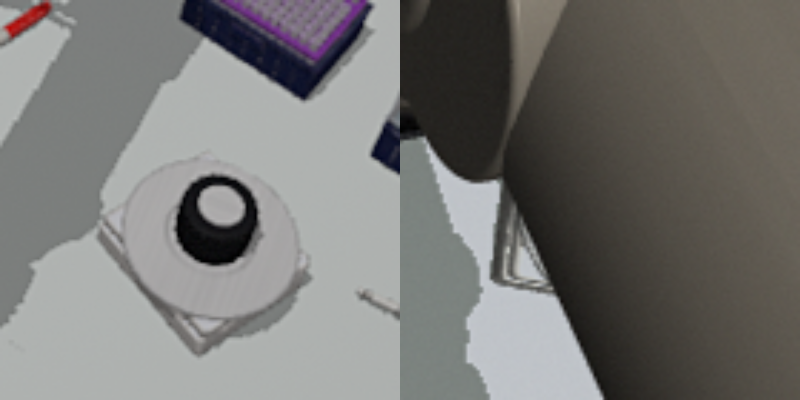

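View pics/ftop.png

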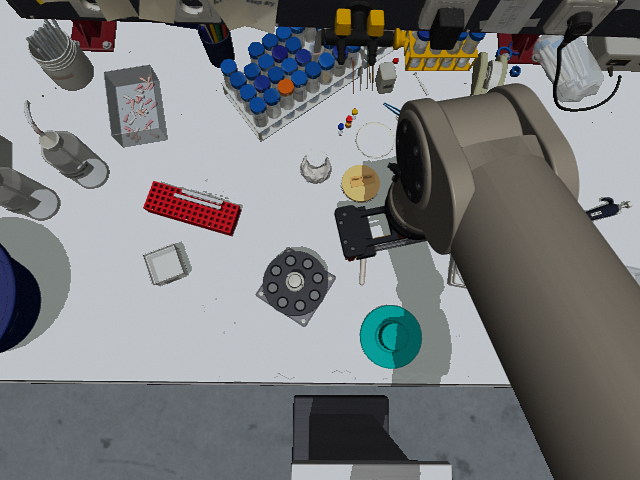

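The scene view shows the lid flat on the pad with the knob up. The arm blocks the top view, so the "knob" number above is the arm and not valid. I'll use the scene camera for one centring check, then hand in.

Run:
```python
from h import *
im,K,R,t=cam("scene"); g=cv2.cvtColor(im,6)
print("lid",ray(K,R,t,434.2,353.3,.051))
m=np.zeros_like(g); m[325:370,415:460]=(g[325:370,415:460]>110)*255
k=[c for c in cv2.findContours(255-m[325:370,415:460],1,2)[0]]
# knob top face: crop centre (222,205)
print("knob top",ray(K,R,t,360+222*.35,270+205*.35,.094))
s=sense(); print(s['qvel'].round(3),s['contact_force'])
close_job()
```

```text
lid [ 0.5470407  -0.23684304  0.051     ]
knob top [ 0.54896787 -0.23471367  0.094     ]
[ 0.018  0.005  0.015  0.002 -0.002 -0.003 -0.004] [ 0.85928936 -0.78152155  0.05702618]
the job is handed in; nothing more can be done
```

The lid is off the rotor and lying flat, knob up, on the foam pad, and the job is handed in. The clock read about 15.5 s at the last move, against the 61 s limit.

- **Unscrewing:** I gripped the black knob once and turned it about 290° anticlockwise, rising with the thread. It came free without being forced. Wrist force readings at the end of each move call stayed under about 7 N.
- **Placing:** I set it down at about 6 N, opened the gripper and backed away straight up. The arm ended clear of the lid.
- **Centring:** the scene camera puts the lid at about (0.547, -0.237) and the knob top at about (0.549, -0.235). I measured the pad centre at (0.546, -0.233), so the lid is within about 4 mm of it.
- **Bystanders:** the box, the red marker and the turquoise decoy looked unmoved in the final top view. The arm partly hid the marker. I did not measure the bystanders' positions or check the petri dish separately.
- **Failed check:** the final top-view measurement of the knob was useless because the arm blocked the pad, so the centring figure rests on the scene camera alone.

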